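Set the pack-length stop of a bag sealer and press a test seal

ROBOT

A 7-joint arm with a two-finger parallel gripper is mounted at the origin on the work surface. World frame = base frame: x ahead of the robot, y to its left, z up, the work surface at z = 0. Lengths are in m, angles in rad, forces in N, time in s.
With the tool pointing down it reaches from about 0.4 to 0.85 m from the base axis. Payload 10.4 kg.
Tool frame: the origin (TCP) lies at the very end of the fingers, on their centre line; the grasp point (between the pads) lies 19 mm behind it (robot.grip_point_offset is the distance from the TCP to the grasp point, in m); z points along the fingers, y is the line along which they close (so a half turn about z gives the same grasp; the last joint's range is limited). The gripper opens to 87 mm and grips with 3 to 60 N. Pads are 19 mm wide; open, the fingers measure 117 mm over their backs; the gripper's body (75 mm by 190 mm) begins 51 mm behind the grasp point.
Start: joints at [1.131, 0.332, -0.065, 1.46, 0.022, 1.35, -0.088], TCP at [0.253, -0.572, 0.223] pointing down, gripper open.
Joint ranges: [-2.6, 2.6], [-0.5, 2.12], [-1.47, 1.34], [0.16, 2.42], [-1.27, 4.41], [0.06, 2.06], [-2.6, 2.6]. Speed limits (rad/s): [2.22, 2.22, 2.79, 2.79, 3.14, 3.14, 3.14].

INTERFACE

Orientations are given as a unit quaternion [w, x, y, z].
In Python, from bench import monitor, vision, job, finder, robot gives the robot as it stands.
- The arm moves only by the tool play_rows, never from a script. Its argument "targets" is a list of rows, each an object of numbers: "grip": the closure, from 0 (fully open) to 1 (shut); "tx", "ty", "tz": the shift along the tool's x, y, z in mm; "rx", "ry", "rz": the turn, a rotation vector about the tool's x, y, z in degrees. A call has 1 to 10 rows; each row is the pose to reach, as a shift and turn from the pose commanded when the call began, along the tool's axes at that moment; what a row does not reach only later rows make up. A row lasts 1/10 s, in which the tool goes at most 50 mm and 8.59 degrees, less where a joint would pass 70% of its speed; a pose out of reach is approached as far as the arm can. A call with a gripper value outside its range is refused whole. The fingers move at their own pace and stop on an object; "force" is the grip in N (left out, the last holds). Time passes only in rows, so rows that repeat a pose let the fingers close. It gives the time, the measured TCP pose, the force, the opening and the grip force at its end, in the units of the state.
- monitor.read_state(): the state, without advancing time (a new reading comes with each control period).
- vision.read_camera(name): name is "scene" or "top" or "wrist"; returns a dict with "img" (400x640x3 uint8, red, green, blue), "fx", "fy", "cx", "cy" (pixels), "rvec" (rotation vector, rad) and "tvec" (3), from world to camera coordinates, as OpenCV has them. Camera axes: x right, y down, z forward; pixel columns grow to the right and rows downward; lengths in m; the calibration is good to about 2 mm. A picture is of the moment at which its call begins. There is no depth.
- job.sign_off(): hands the job in; it is judged then, once.
Trained networks look in the newest picture that a camera, given by its name, has taken for a name from the list of things; names that differ only in an ending like _2 or _b are one class to them, and where a whole thing is asked for, a point or a joint stands for the part that bears it (a point fixed in the world has none). Each returns a list of dicts, best first, with "conf" (0 to 1); they miss things now and then, are a little off and sometimes report something else, mostly with a low value. They report only what shows in the picture. A call takes as long as a camera call.
- finder.find_in(thing, camera): "box" ([centre column, centre row, width, height] in pixels, round what is visible of it).
- finder.outline_of(thing, camera): "region" (400x640 bool, what is visible of it) and "box" ([centre column, centre row, width, height] in pixels, round what is visible of it).
The state is a dict: "time_s": time; "q": joint angles; "joint_vel": joint speeds; "joint_efforts": joint torques, N m; "ee_pos": TCP position; "ee_rot": TCP orientation; "ft_force": force on the tool from outside, world axes, zero at the start; "ft_torque": the same for the moment, N m; "opening": opening from 0.0 (shut) to 1.0 (fully open); "gripper_force": force on a finger pad.
Only numpy, scipy, OpenCV 4.12 (cv2) and the standard library are available. Lean on these libraries where they do the work, as an engineer would, in place of code of your own. Each camera call takes 0.05 s, during which the arm holds its last target. There are 200 camera calls.

TASK

Get the bag sealer ready and make a test seal: push the red stop with the orange tab along its rail until it drops into the notch beside the green mark, and only then press the black pad of the sealing arm fully down and let it come up again. Push with the fingertips or the outside of the fingers, never taking the tab or the pad between them, and leave the cake, the gift box and the tea tin where they are.

Things in the scene. Friction and masses are not known exactly. Their poses are not given: they have to be found in the camera images.
- stop_tab (a point): Middle of the top edge of the orange tab on the red stop, 108 mm above the table. Tab: upright plate 12 mm thick along the rail, 44 wide, 44 high, on a red carriage (50 mm along the rail, 48 across, top 64 mm above the table) astride a steel rail 20 mm wide, its top at 42 mm. Axes: y along the rail towards the sealing arm, x across it away from the robot, z up. Slides along y only.
- stop (a joint): Stop's place on the rail, m: 0 to 0.2, growing along y of stop_tab. Notches at 0.030, 0.100, 0.170; starts between the first two, in no notch. Sliding takes about 2 N. A sprung ball drops into the 10 mm wide notches: within 3 mm of a notch's centre the stop is pulled in by itself, ahead of the finger (force dip); pushing it out again takes about 10 to 13 N.
- mark_green: Green mark: fixed plate 24 mm across the rail, 14 along it, 3 thick, on the deck 22 mm above the table, 68 mm from the rail's centre line on the side away from the robot. Its centre is abreast of the wanted notch's centre (which of the three changes): there stop_tab has the same y in this body's axes. Origin mid underside, axes as stop_tab.
- mark_blue: Blue mark, the same plate beside another notch. Not wanted.
- mark_yellow: Yellow mark, the same plate beside the remaining notch. Not wanted.
- press_pad (a point): Middle of the top face of the black pad (50 by 60 mm, 18 thick) on the robot-side end of the light blue sealing arm. About 152 mm above the table raised, 97 fully down. The arm's hinge is 235 mm beyond, so the pad goes nearly straight down (drifting 11 mm towards the robot). x points along the arm away from the robot, y across; raised, the face slopes 15 degrees down away from the robot.
- press (a joint): Angle of the sealing arm, rad: 0 raised, 0.24 fully down against its stop. A spring brings it up again by itself. Pressing the pad takes about 3 N at the top and 6 to 7 N at the bottom.
- cake: Bystander: round brown bean cake, 90 mm across, 34 mm high, on the table on the robot's side of the rail. Origin at the centre of its underside. Leave alone.
- giftbox: Bystander: white paper box with a red band, 65 by 100 mm, 32 mm high, on the table on the robot's side of the rail. Origin at the centre of its underside. Leave alone.
- tea: Bystander: green and brass tea tin, 60 mm across, 85 mm high, on the table beside the sealing arm, on the side away from the rail. Origin at the centre of its underside. Leave alone.

How it is judged:
On the way, in this order (a step that is already met when the one before it is completed fails the run):
1. the stop has dropped into the notch beside the green mark (y of stop_tab in the frame of mark_green between -0.002 and 0.002 m and velocity of joint stop between -0.01 and 0.01 m/s), for 0.2 s.
2. the sealing arm is pressed fully down with the stop in its notch (y of stop_tab in the frame of mark_green between -0.002 and 0.002 m and value of joint press above 0.21 rad), for 0.1 s.
At the end, for the whole second after the job is handed in: The stop rests in the notch beside the green mark (within 2 mm along the rail), the sealing arm has been pressed fully down (at least 0.21 of its 0.24 rad) after that and is up again (under 0.04 rad), and the bystanders are within 20 mm of where they stood (all of step 1 and value of joint press below 0.04 rad and distance of each of cake, giftbox, tea from where it was at the start of the episode below 0.02 m); the robot touches nothing.
It fails at once if the sealing arm is pressed (over 0.12 rad) while the stop is not in the green notch (value of joint press above 0.12 rad and not (y of stop_tab in the frame of mark_green between -0.002 and 0.002 m)).
It fails at once if the orange tab is taken between the fingers (x of the grasp point in the frame of stop_tab between -0.022 and 0.022 m and y of the grasp point in the frame of stop_tab between -0.007 and 0.007 m and z of the grasp point in the frame of stop_tab below 0.01 m).
It fails at once if the black pad is taken between the fingers (x of the grasp point in the frame of press_pad between -0.022 and 0.022 m and y of the grasp point in the frame of press_pad between -0.025 and 0.025 m and z of the grasp point in the frame of press_pad below 0.006 m).
It fails at once if the cake, the gift box or the tea tin is pushed, lifted or tipped ((distance of cake from where it was at the start of the episode above 0.02 m or angle between cake's own z axis and vertical above 0.35 rad) or (distance of giftbox from where it was at the start of the episode above 0.02 m or angle between giftbox's own z axis and vertical above 0.35 rad) or (distance of tea from where it was at the start of the episode above 0.02 m or angle between tea's own z axis and vertical above 0.35 rad)).
It also fails if it takes over 54 s, if anything falls off the work surface, if the arm or the gripper's body presses on something with over 40 N, if the wrist force passes 120 N, or if a joint passes its speed limit or range.

## Working session

There is one attempt and no reset: what is moved stays moved. The work goes in short steps, Python scripts to look and compute and a tool call to move; the robot and the scene stay as the last step left them, time stands still between calls to the robot, and variables do not carry over. Pictures are saved under pics/ and viewed, at most 10 in all, crops included, and the job is handed in when it is done.

Besides the shell and the picture viewer there is one more tool, called after "Request:" as name([rows], argument=value, ...), one row to a line, values as JSON. play_rows: Moves the arm, as the interface text tells. Its arguments: {"type":"object","properties":{"targets":{"type":"array"},"force":{"type":"number"}},"required":["targets"]}

```bash
mkdir -p pics; cat > h.py <<'E'
import numpy as np, cv2
from bench import monitor, vision, job, finder, robot
def cam(n):
    c=vision.read_camera(n); c['K']=np.array([[c['fx'],0,c['cx']],[0,c['fy'],c['cy']],[0,0,1.]]); c['R']=cv2.Rodrigues(np.array(c['rvec'],float))[0]; c['t']=np.array(c['tvec'],float).ravel(); return c
def at(c,uv,z):
    d=c['R'].T@np.linalg.inv(c['K'])@np.array([uv[0],uv[1],1.]); o=-c['R'].T@c['t']; return o+d*(z-o[2])/d[2]
def px(c,p): q=c['K']@(c['R']@np.array(p)+c['t']); return q[:2]/q[2]
def save(c,n): cv2.imwrite('pics/'+n,c['img'][:,:,::-1])
E
python3 - <<'E'
from h import *
s=monitor.read_state(); print(s['time_s'],s['ee_pos'],s['ee_rot'],s['ft_force'])
Z={'stop_tab':.108,'mark_green':.025,'mark_blue':.025,'mark_yellow':.025,'press_pad':.152,'cake':.034,'giftbox':.032,'tea':.085}
for n in('top','scene'):
    c=cam(n); save(c,n+'0.png'); print(n,-c['R'].T@c['t'])
    for k,z in Z.items():
        for r in finder.outline_of(k,n)[:2]:
            m=np.argwhere(r['region'])[:,::-1]; ce=m.mean(0)
            print(k,round(r['conf'],2),np.round(r['box'],1),ce.round(1),at(c,ce,z).round(4))
E
```

```text
0.0 [ 0.25284505 -0.57114549  0.22174848] [-6.95140991e-04  9.78362898e-01  2.06894959e-01 -1.80303068e-04] [ 0.19912422 -0.06053154 -0.53940701]
top [0.44935148 0.0356866  1.20572312]
stop_tab 0.65 [385.1 181.4  23.7  20.4] [386.3 180.5] [ 0.6401 -0.1139  0.108 ]
mark_green 0.56 [388.1 181.   31.9  23.6] [386.5 180.6] [ 0.6544 -0.1258  0.025 ]
mark_blue 0.48 [341.6 165.5   6.5   8.4] [341.4 167.1] [ 0.6902 -0.0121  0.025 ]
mark_yellow 0.53 [395.2 154.3   8.8   8.6] [394.4 153.3] [ 0.7248 -0.1475  0.025 ]
press_pad 0.66 [285.4 201.6  41.1 109.4] [284.8 208.6] [0.5705 0.1213 0.152 ]
cake 0.84 [432.8 225.   33.3  32.8] [431.5 223.4] [ 0.5442 -0.2334  0.034 ]
giftbox 0.77 [364.7 240.8  45.4  38.9] [365.2 240.8] [ 0.5025 -0.0683  0.032 ]
giftbox 0.18 [388.8 181.2  26.6  27.3] [386.4 180.1] [ 0.6545 -0.1246  0.032 ]
tea 0.82 [234.8 194.4  29.7  27.2] [235.  193.1] [0.6164 0.2463 0.085 ]
scene [ 0.99872962 -0.40734958  0.76587576]
stop_tab 0.58 [341.4 272.1   7.7   7.4] [341.3 270.6] [ 0.7268 -0.0539  0.108 ]
stop_tab 0.57 [286.6 283.8  38.3  45.5] [285.5 283.3] [ 0.6746 -0.1397  0.108 ]
mark_green 0.54 [325.1 299.   12.    5.8] [324.8 297.5] [ 0.71   -0.0764  0.025 ]
mark_green 0.31 [258.9 239.1  40.9  51.9] [257.  238.3] [ 0.5107 -0.0714  0.025 ]
mark_blue 0.67 [289.9 282.6  44.   46.2] [286.  283.6] [ 0.6348 -0.1058  0.025 ]
mark_blue 0.62 [340.3 271.   12.2  10.6] [341.2 270.6] [ 0.6923 -0.0094  0.025 ]
mark_yellow 0.48 [306.4 328.   12.7  11.3] [305.5 327.4] [ 0.7264 -0.1449  0.025 ]
press_pad 0.79 [354.1 177.7 113.2  79.3] [349.4 176.4] [0.6093 0.1005 0.152 ]
cake 0.8 [206.4 300.7  50.6  40.2] [204.7 301.3] [ 0.558  -0.2396  0.034 ]
giftbox 0.74 [258.9 238.2  45.5  51.2] [256.8 238.4] [ 0.5151 -0.0748  0.032 ]
tea 0.85 [396.2 176.5  29.   40. ] [396.3 177. ] [0.6425 0.2262 0.085 ]
```

```bash
python3 - <<'E'
import cv2
a=cv2.imread('pics/top0.png')[120:280,200:460]; cv2.imwrite('pics/topc.png',cv2.resize(a,None,fx=3,fy=3,interpolation=2))
a=cv2.imread('pics/scene0.png')[120:350,180:440]; cv2.imwrite('pics/scenec.png',cv2.resize(a,None,fx=2.6,fy=2.6,interpolation=2))
E
```

```text
(no output)
```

View pics/topc.png

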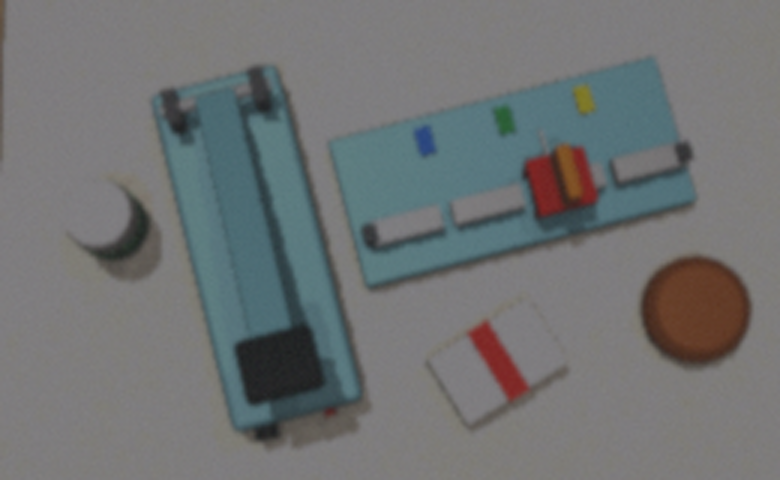

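View pics/scenec.png

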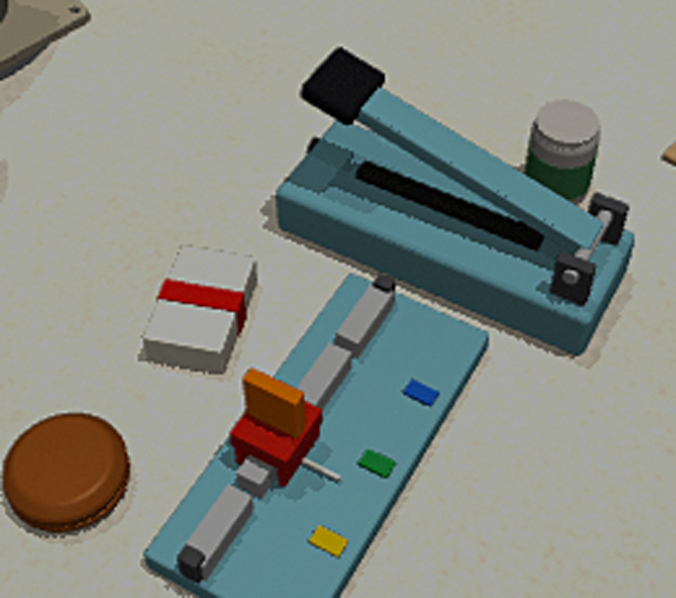

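The top crop shows, from right to left, the yellow (585,100), green (504,121) and blue (426,141) marks. Green is in the middle. The stop is between yellow and green, with the tab near (568,172), so I push towards the sealing arm. The pad is near (279,362), and the cake and box stand on the robot's side of the rail.

```bash
cat >> h.py <<'E'
def blob(c,lo,hi,roi):
    h=cv2.cvtColor(c['img'],cv2.COLOR_RGB2HSV); m=cv2.inRange(h,np.array(lo),np.array(hi)); k=np.zeros_like(m); x0,y0,x1,y1=roi; k[y0:y1,x0:x1]=1
    p=np.argwhere((m*k)>0)[:,::-1]; return p
E
python3 - <<'E'
from h import *
c=cam('top'); f=lambda u,v:(200+u/3-.33,120+v/3-.33)
Y,G,B=[at(c,f(*p),.025)[:2] for p in((585,100),(504.5,121),(426,141))]
print(Y,G,B,np.linalg.norm(Y-B)); d=(B-Y)/np.linalg.norm(B-Y); xr=np.array([d[1],-d[0]]); print('y',d,'x',xr,np.degrees(np.arctan2(xr[1],xr[0])))
print('notch tab target',G-.068*xr)
T=at(c,f(568,172),.108)[:2]; T2=at(c,f(565,172),.108)[:2]
for q in(T,T2): print('tab',q,'rel G',(q-G)@xr,(q-G)@d)
for uv in [(279,362),(272,365)]:
    P=at(c,f(*uv),.152); print('pad',P)
s=cam('scene'); g=lambda u,v:(180+u/2.6-.3,120+v/2.6-.3)
Y,G2,B=[at(s,g(*p),.025)[:2] for p in((328,541),(377,463),(421,392))]; print('scene',Y,G2,B)
for uv in[(246,371),(303,407)]:
    q=at(s,g(*uv),.108)[:2]; print('tab top edge end',q,(q-G2)@xr,(q-G2)@d)
print('pad scene',at(s,g(343,83),.152))
# needed turn
e=monitor.read_state()['ee_rot']; print(e)
E
```

```text
[ 0.72558355 -0.14828886] [ 0.70795933 -0.07954845] [ 0.69123819 -0.01272663] 0.13984535377277477
y [-0.24559522  0.96937247] x [0.96937247 0.24559522] 14.217012376886878
notch tab target [ 0.642042   -0.09624892]
tab [ 0.64852821 -0.12045971] rel G -0.06765850315777179 -0.025062255732711203
tab [ 0.64854753 -0.11810655] rel G -0.06706184363317062 -0.0227859110821875
pad [0.49925863 0.10362581 0.152     ]
pad [0.49707673 0.10881808 0.152     ]
scene [ 0.72725576 -0.14501397] [ 0.71021297 -0.07694043] [ 0.69272728 -0.00874364]
tab top edge end [ 0.62874564 -0.12353353] -0.09041522219612248 -0.02515808989967598
tab top edge end [ 0.67775726 -0.11698926] -0.04129746912360302 -0.030851270175098
pad scene [0.50322948 0.10248743 0.152     ]
[3.73149278e-05 9.78366451e-01 2.06879399e-01 1.00185763e-05]
```

Request:
play_rows([
  {"tx":538,"ty":-214,"tz":30,"rz":9.7,"grip":1},
  {"tx":538,"ty":-214,"tz":30,"rz":9.7,"grip":1},
  {"tx":538,"ty":-214,"tz":30,"rz":9.7,"grip":1},
  {"tx":538,"ty":-214,"tz":30,"rz":9.7,"grip":1},
  {"tx":538,"ty":-214,"tz":30,"rz":9.7,"grip":1},
  {"tx":538,"ty":-214,"tz":30,"rz":9.7,"grip":1},
  {"tx":538,"ty":-214,"tz":30,"rz":9.7,"grip":1},
  {"tx":538,"ty":-214,"tz":30,"rz":9.7,"grip":1},
  {"tx":538,"ty":-214,"tz":30,"rz":9.7,"grip":1},
  {"tx":538,"ty":-214,"tz":30,"rz":9.7,"grip":1},
])

```text
schema error: expected keys grip, tx, ty, tz, rx, ry, rz
```

Request:
play_rows([
  {"tx":538,"ty":-214,"tz":30,"rx":0,"ry":0,"rz":9.7,"grip":1},
  {"tx":538,"ty":-214,"tz":30,"rx":0,"ry":0,"rz":9.7,"grip":1},
  {"tx":538,"ty":-214,"tz":30,"rx":0,"ry":0,"rz":9.7,"grip":1},
  {"tx":538,"ty":-214,"tz":30,"rx":0,"ry":0,"rz":9.7,"grip":1},
  {"tx":538,"ty":-214,"tz":30,"rx":0,"ry":0,"rz":9.7,"grip":1},
  {"tx":538,"ty":-214,"tz":30,"rx":0,"ry":0,"rz":9.7,"grip":1},
  {"tx":538,"ty":-214,"tz":30,"rx":0,"ry":0,"rz":9.7,"grip":1},
  {"tx":538,"ty":-214,"tz":30,"rx":0,"ry":0,"rz":9.7,"grip":1},
  {"tx":538,"ty":-214,"tz":30,"rx":0,"ry":0,"rz":9.7,"grip":1},
  {"tx":538,"ty":-214,"tz":30,"rx":0,"ry":0,"rz":9.7,"grip":1},
])

```text
time_s: 2.0
ee_pos: [0.6025, -0.2148, 0.1969]
ee_rot: [0.0, 0.992, 0.123, 0.0]
ft_force: [0.2, -1.4, 0.4]
opening: 0.172
gripper_force: 0.0
```

Request:
play_rows([
  {"tx":68,"ty":-43,"tz":20,"rx":0,"ry":0,"rz":0,"grip":1},
  {"tx":68,"ty":-43,"tz":20,"rx":0,"ry":0,"rz":0,"grip":1},
  {"tx":68,"ty":-43,"tz":20,"rx":0,"ry":0,"rz":0,"grip":1},
  {"tx":68,"ty":-43,"tz":20,"rx":0,"ry":0,"rz":0,"grip":1},
  {"tx":68,"ty":-43,"tz":20,"rx":0,"ry":0,"rz":0,"grip":1},
])

```text
time_s: 2.5
ee_pos: [0.6562, -0.1596, 0.1771]
ee_rot: [0.001, 0.992, 0.122, 0.0]
ft_force: [0.5, -0.2, 0.1]
opening: 0.003
gripper_force: 0.0
```

```bash
python3 - <<'E'
from h import *
s=monitor.read_state(); print(s['time_s'],s['ee_pos'],s['ee_rot'],s['ft_force'],s['opening'])
w=cam('wrist'); save(w,'w1.png')
c=cam('scene'); save(c,'s1.png'); a=c['img'][120:350,180:440,::-1]; b=np.hstack([cv2.resize(a,(480,425)),cv2.resize(w['img'][:,:,::-1],(310,425))]) 
cv2.imwrite('pics/sw1.png',np.hstack([cv2.resize(a,(400,354)),np.vstack([cv2.resize(w['img'][:,:,::-1],(400,250)),np.zeros((104,400,3),np.uint8)])]))
E
```

```text
2.5 [ 0.656239   -0.15962497  0.17714276] [5.76256983e-04 9.92469378e-01 1.22491638e-01 2.80000339e-05] [ 0.53516476 -0.15776198  0.09424711] 0.003165691637822961
```

View pics/sw1.png

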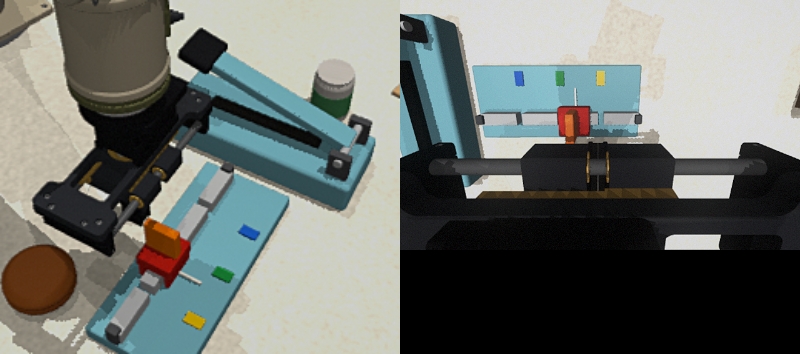

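The scene half shows the gripper over the yellow side of the tab. In the wrist half the fingers (597,165) are right of the tab (570,120), on the pushing side. I'll check the lateral offset with the wrist picture.

```bash
python3 - <<'E'
from h import *
c=cam('wrist'); d=np.array([-.2456,.9694]); xr=np.array([.9694,.2456])
s=monitor.read_state(); tcp=np.array(s['ee_pos'])[:2]
for n,lo,hi,z in(('green',(50,120,50),(80,255,255),.025),('orange',(8,150,90),(20,255,255),.108)):
    p=blob(c,lo,hi,(100,80,450,235)); k=p.mean(0); print(n,len(p),k,p.min(0),p.max(0),at(c,k,z)[:2])
    if n=='orange':
        for row in range(p[:,1].min(),p[:,1].max()+1,6):
            q=p[p[:,1]==row]; print(row,q[:,0].min(),q[:,0].max(),[(at(c,(u,row),.108)[:2]-tcp)@np.c_[xr,d] for u in(q[:,0].min(),q[:,0].max())])
r=px(c,[.656239,-.1596,.177]);print('tip px',r)
E
```

```text
green 293 [255.26279863 125.01023891] [249 114] [262 136] [ 0.70804906 -0.07886311]
orange 709 [271.12693935 202.28913963] [264 175] [280 229] [ 0.65356027 -0.12026529]
175 271 280 [array([0.03040031, 0.03774877]), array([0.0303714 , 0.03031935])]
181 266 277 [array([0.02537819, 0.04212549]), array([0.02534237, 0.03299479])]
187 264 276 [array([0.02029005, 0.0440472 ]), array([0.02025044, 0.03403068])]
193 264 277 [array([0.01513787, 0.04431185]), array([0.01509436, 0.03339931])]
199 264 277 [array([0.00992717, 0.0445795 ]), array([0.00988306, 0.03360501])]
205 265 277 [array([0.00465353, 0.04400125]), array([0.00461224, 0.03381306])]
211 265 277 [array([-0.00067726,  0.04427019]), array([-0.00071912,  0.0340235 ])]
217 265 277 [array([-0.00606963,  0.04454224]), array([-0.00611209,  0.03423638])]
223 266 277 [array([-0.01152825,  0.04395369]), array([-0.01156772,  0.03445172])]
229 266 278 [array([-0.0170471 ,  0.04422707]), array([-0.01709076,  0.03380067])]
tip px [317.39958018 242.85502123]
```

Request:
play_rows([
  {"tx":4,"ty":0,"tz":45,"rx":0,"ry":0,"rz":0,"grip":1},
  {"tx":4,"ty":0,"tz":75,"rx":0,"ry":0,"rz":0,"grip":1},
  {"tx":4,"ty":0,"tz":95,"rx":0,"ry":0,"rz":0,"grip":1},
  {"tx":4,"ty":0,"tz":95,"rx":0,"ry":0,"rz":0,"grip":1},
  {"tx":4,"ty":-6,"tz":95,"rx":0,"ry":0,"rz":0,"grip":1},
  {"tx":4,"ty":-12,"tz":95,"rx":0,"ry":0,"rz":0,"grip":1},
  {"tx":4,"ty":-12,"tz":95,"rx":0,"ry":0,"rz":0,"grip":1},
])

```text
time_s: 3.35
ee_pos: [0.6585, -0.1438, 0.0837]
ee_rot: [0.0, 0.992, 0.124, 0.001]
ft_force: [-0.7, 0.0, 0.7]
opening: 0.007
gripper_force: 0.0
```

Request:
play_rows([
  {"tx":0,"ty":-2,"tz":0,"rx":0,"ry":0,"rz":0,"grip":1},
  {"tx":0,"ty":-4,"tz":0,"rx":0,"ry":0,"rz":0,"grip":1},
  {"tx":0,"ty":-6,"tz":0,"rx":0,"ry":0,"rz":0,"grip":1},
  {"tx":0,"ty":-8,"tz":0,"rx":0,"ry":0,"rz":0,"grip":1},
  {"tx":0,"ty":-10,"tz":0,"rx":0,"ry":0,"rz":0,"grip":1},
])

```text
time_s: 3.85
ee_pos: [0.6553, -0.1362, 0.0818]
ee_rot: [0.001, 0.992, 0.123, 0.0]
ft_force: [2.1, -3.9, -0.9]
opening: 0.007
gripper_force: 1.9
```

Request:
play_rows([
  {"tx":0,"ty":-2,"tz":0,"rx":0,"ry":0,"rz":0,"grip":1},
  {"tx":0,"ty":-4,"tz":0,"rx":0,"ry":0,"rz":0,"grip":1},
  {"tx":0,"ty":-6,"tz":0,"rx":0,"ry":0,"rz":0,"grip":1},
  {"tx":0,"ty":-8,"tz":0,"rx":0,"ry":0,"rz":0,"grip":1},
  {"tx":0,"ty":-10,"tz":0,"rx":0,"ry":0,"rz":0,"grip":1},
  {"tx":0,"ty":-11,"tz":0,"rx":0,"ry":0,"rz":0,"grip":1},
  {"tx":0,"ty":-12,"tz":0,"rx":0,"ry":0,"rz":0,"grip":1},
])

```text
time_s: 4.55
ee_pos: [0.6521, -0.1238, 0.0818]
ee_rot: [0.0, 0.992, 0.124, -0.0]
ft_force: [1.5, -5.1, -0.5]
opening: 0.006
gripper_force: 1.9
```

```bash
cat > m.py <<'E'
from h import *
d=np.array([-.2456,.9694]); xr=np.array([.9694,.2456])
c=cam('wrist'); s=monitor.read_state(); print(s['time_s'],np.array(s['ee_pos']).round(4),np.array(s['ft_force']).round(1))
g=blob(c,(50,120,50),(80,255,255),(100,60,450,235)); o=blob(c,(8,150,90),(20,255,255),(100,60,450,280))
gy=at(c,g.mean(0),.025)[:2]@d; print('green',len(g),at(c,g.mean(0),.025)[:2],'tcp->green',gy-np.array(s['ee_pos'])[:2]@d)
for row in np.unique(o[:,1])[10:-2:8]:
    q=o[o[:,1]==row][:,0]; a,b=[at(c,(u,row),.108)[:2]@d-gy for u in(q.min()-.5,q.max()+.5)]; print(row,len(q),round(a*1e3,1),round(b*1e3,1),'mid',round(500*(a+b),1))
E
python3 m.py
```

```text
4.6 [ 0.6521 -0.1236  0.0818] [-0.  -2.8  0.3]
green 610 [ 0.70820498 -0.07871794] tcp->green 0.029731592539348983
216 10 -11.6 -19.7 mid -15.6
224 2 -11.5 -14.0 mid -12.7
247 5 -20.4 -38.1 mid -29.3
255 5 -20.3 -38.2 mid -29.3
263 6 -19.7 -38.2 mid -29.0
271 3 -20.7 -38.3 mid -29.5
```

Request:
play_rows([
  {"tx":0,"ty":-1,"tz":0,"rx":0,"ry":0,"rz":0,"grip":1},
  {"tx":0,"ty":-2,"tz":0,"rx":0,"ry":0,"rz":0,"grip":1},
  {"tx":0,"ty":-3,"tz":0,"rx":0,"ry":0,"rz":0,"grip":1},
])

```text
time_s: 4.9
ee_pos: [0.6514, -0.1211, 0.0818]
ee_rot: [0.0, 0.992, 0.123, -0.0]
ft_force: [1.0, -4.4, 0.0]
opening: 0.0
gripper_force: 2.0
```

Request:
play_rows([
  {"tx":0,"ty":-0.7,"tz":0,"rx":0,"ry":0,"rz":0,"grip":1},
  {"tx":0,"ty":-1,"tz":0,"rx":0,"ry":0,"rz":0,"grip":1},
])

```text
time_s: 5.1
ee_pos: [0.6512, -0.12, 0.0818]
ee_rot: [0.0, 0.992, 0.123, -0.0]
ft_force: [0.5, -3.5, -0.1]
opening: 0.005
gripper_force: 1.7
```

```bash
python3 m.py | head -2; python3 - <<'E'
from h import *
c=cam('scene'); save(c,'s2.png'); a=c['img'][200:350,220:400,::-1]; cv2.imwrite('pics/s2c.png',cv2.resize(a,None,fx=4,fy=4,interpolation=2))
E
```

```text
5.15 [ 0.6512 -0.1199  0.0818] [ 0.9 -3.4  0.4]
green 604 [ 0.70809314 -0.07868662] tcp->green 0.025960031793912874
```

View pics/s2c.png

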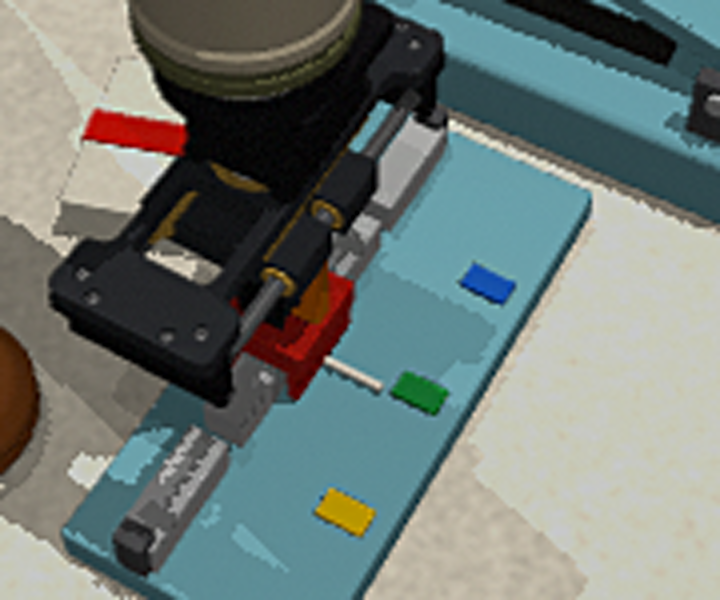

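The pointer tip (382,387) aims a few mm short of the green mark's middle (419,393), and the sliding force is about 3.5 N. I'll continue in small steps and watch for the dip.

Request:
play_rows([
  {"tx":0,"ty":-0.5,"tz":0,"rx":0,"ry":0,"rz":0,"grip":1},
  {"tx":0,"ty":-1,"tz":0,"rx":0,"ry":0,"rz":0,"grip":1},
])

```text
time_s: 5.4
ee_pos: [0.651, -0.1192, 0.0818]
ee_rot: [0.0, 0.992, 0.123, -0.0]
ft_force: [1.1, -3.7, 0.3]
opening: 0.005
gripper_force: 2.0
```

Request:
play_rows([
  {"tx":0,"ty":-0.4,"tz":0,"rx":0,"ry":0,"rz":0,"grip":1},
  {"tx":0,"ty":-0.7,"tz":0,"rx":0,"ry":0,"rz":0,"grip":1},
])

```text
time_s: 5.6
ee_pos: [0.6508, -0.1184, 0.0818]
ee_rot: [0.0, 0.992, 0.123, -0.0]
ft_force: [0.5, -3.2, 0.2]
opening: 0.006
gripper_force: 1.7
```

Request:
play_rows([
  {"tx":0,"ty":-0.4,"tz":0,"rx":0,"ry":0,"rz":0,"grip":1},
  {"tx":0,"ty":-0.7,"tz":0,"rx":0,"ry":0,"rz":0,"grip":1},
])

```text
time_s: 5.8
ee_pos: [0.6506, -0.1177, 0.0817]
ee_rot: [-0.0, 0.992, 0.123, -0.0]
ft_force: [-0.1, -2.8, -0.1]
opening: 0.001
gripper_force: 1.6
```

Request:
play_rows([
  {"tx":0,"ty":-0.4,"tz":0,"rx":0,"ry":0,"rz":0,"grip":1},
  {"tx":0,"ty":-0.7,"tz":0,"rx":0,"ry":0,"rz":0,"grip":1},
])

```text
time_s: 6.0
ee_pos: [0.6504, -0.1168, 0.0818]
ee_rot: [-0.0, 0.992, 0.124, -0.0]
ft_force: [0.8, -2.8, 0.0]
opening: 0.006
gripper_force: 1.2
```

Request:
play_rows([
  {"tx":0,"ty":-0.4,"tz":0,"rx":0,"ry":0,"rz":0,"grip":1},
  {"tx":0,"ty":-0.7,"tz":0,"rx":0,"ry":0,"rz":0,"grip":1},
])

```text
time_s: 6.2
ee_pos: [0.6503, -0.1161, 0.0818]
ee_rot: [-0.0, 0.992, 0.124, -0.0]
ft_force: [-0.4, -2.2, -0.3]
opening: 0.002
gripper_force: 0.9
```

```bash
python3 m.py | head -2; python3 - <<'E'
from h import *
c=cam('scene'); save(c,'s3.png'); a=c['img'][200:350,220:400,::-1]; cv2.imwrite('pics/s3c.png',cv2.resize(a,None,fx=4,fy=4,interpolation=2))
E
```

```text
6.25 [ 0.6502 -0.1159  0.0818] [-0.8 -0.9  0.3]
green 611 [ 0.70818227 -0.078765  ] tcp->green 0.021795923653647464
```

View pics/s3c.png

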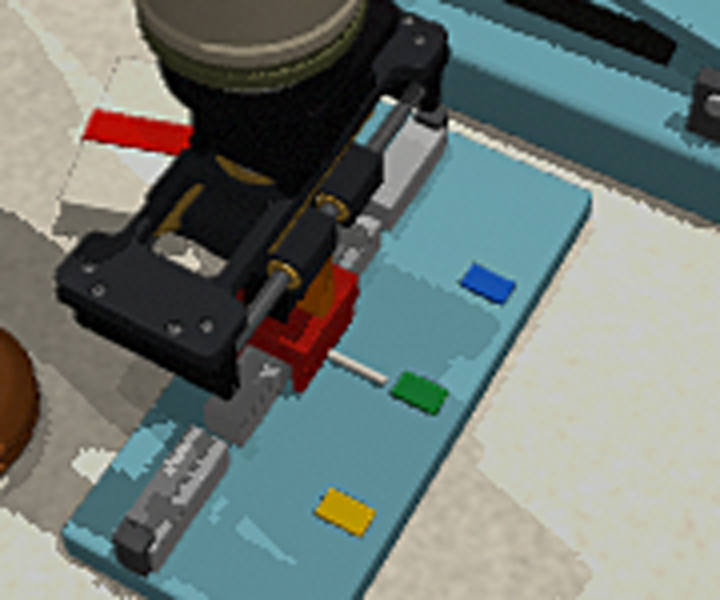

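The pointer tip (385,381) is nearly abreast of the green mark and the force has fallen. I'll take another small step.

Request:
play_rows([
  {"tx":0,"ty":-0.4,"tz":0,"rx":0,"ry":0,"rz":0,"grip":1},
  {"tx":0,"ty":-0.4,"tz":0,"rx":0,"ry":0,"rz":0,"grip":1},
])

```text
time_s: 6.5
ee_pos: [0.6502, -0.1157, 0.0818]
ee_rot: [-0.0, 0.992, 0.124, 0.0]
ft_force: [0.2, -1.6, -0.2]
opening: 0.007
gripper_force: 0.4
```

Request:
play_rows([
  {"tx":0,"ty":-0.4,"tz":0,"rx":0,"ry":0,"rz":0,"grip":1},
  {"tx":0,"ty":-0.4,"tz":0,"rx":0,"ry":0,"rz":0,"grip":1},
])

```text
time_s: 6.7
ee_pos: [0.6501, -0.1154, 0.0818]
ee_rot: [-0.0, 0.992, 0.124, 0.0]
ft_force: [-0.7, -0.5, -0.3]
opening: 0.007
gripper_force: 0.2
```

Request:
play_rows([
  {"tx":0,"ty":-0.4,"tz":0,"rx":0,"ry":0,"rz":0,"grip":1},
  {"tx":0,"ty":-0.4,"tz":0,"rx":0,"ry":0,"rz":0,"grip":1},
])

```text
time_s: 6.9
ee_pos: [0.6501, -0.1149, 0.0818]
ee_rot: [-0.0, 0.992, 0.124, 0.0]
ft_force: [-0.3, 0.6, -0.3]
opening: 0.004
gripper_force: 0.0
```

Request:
play_rows([
  {"tx":0,"ty":-0.4,"tz":0,"rx":0,"ry":0,"rz":0,"grip":1},
  {"tx":0,"ty":-0.4,"tz":0,"rx":0,"ry":0,"rz":0,"grip":1},
])

```text
time_s: 7.1
ee_pos: [0.65, -0.1145, 0.0818]
ee_rot: [-0.0, 0.992, 0.124, 0.0]
ft_force: [-0.2, -0.3, -0.1]
opening: 0.01
gripper_force: 0.0
```

The force is zero while the finger still advances, so the stop has run ahead into the notch. I'll back off, rise and look.

Request:
play_rows([
  {"tx":0,"ty":10,"tz":0,"rx":0,"ry":0,"rz":0,"grip":1},
  {"tx":0,"ty":20,"tz":0,"rx":0,"ry":0,"rz":0,"grip":1},
  {"tx":0,"ty":20,"tz":-45,"rx":0,"ry":0,"rz":0,"grip":1},
  {"tx":0,"ty":20,"tz":-90,"rx":0,"ry":0,"rz":0,"grip":1},
  {"tx":-45,"ty":20,"tz":-130,"rx":0,"ry":0,"rz":0,"grip":1},
  {"tx":-95,"ty":20,"tz":-130,"rx":0,"ry":0,"rz":0,"grip":1},
  {"tx":-145,"ty":20,"tz":-130,"rx":0,"ry":0,"rz":0,"grip":1},
  {"tx":-160,"ty":20,"tz":-130,"rx":0,"ry":0,"rz":0,"grip":1},
  {"tx":-160,"ty":20,"tz":-130,"rx":0,"ry":0,"rz":0,"grip":1},
])

```text
time_s: 8.0
ee_pos: [0.4971, -0.1765, 0.2127]
ee_rot: [0.001, 0.993, 0.121, 0.0]
ft_force: [0.7, -1.2, -0.0]
opening: 0.006
gripper_force: 0.0
```

```bash
python3 m.py; python3 - <<'E'
from h import *
c=cam('scene'); save(c,'s4.png'); a=c['img'][130:350,200:420,::-1]
w=cam('wrist'); b=w['img'][:,:,::-1]; cv2.imwrite('pics/s4c.png',np.hstack([cv2.resize(a,(400,400),interpolation=2),cv2.resize(b[0:300,80:480],(400,300)) if 0 else np.vstack([cv2.resize(b[0:300,80:480],(400,300)),np.zeros((100,400,3),np.uint8)])]))
E
```

```text
8.05 [ 0.4988 -0.1754  0.2126] [0.2 1.3 0.5]
green 0 [nan nan] tcp->green nan
129 49 nan nan mid nan
137 60 nan nan mid nan
145 66 nan nan mid nan
153 70 nan nan mid nan
161 69 nan nan mid nan
169 64 nan nan mid nan
177 55 nan nan mid nan
185 34 nan nan mid nan
247 2 nan nan mid nan
255 5 nan nan mid nan
263 5 nan nan mid nan
271 2 nan nan mid nanm.py:5: RuntimeWarning: Mean of empty slice.
  gy=at(c,g.mean(0),.025)[:2]@d; print('green',len(g),at(c,g.mean(0),.025)[:2],'tcp->green',gy-np.array(s['ee_pos'])[:2]@d)
  ret = um.true_divide(
```

View pics/s4c.png

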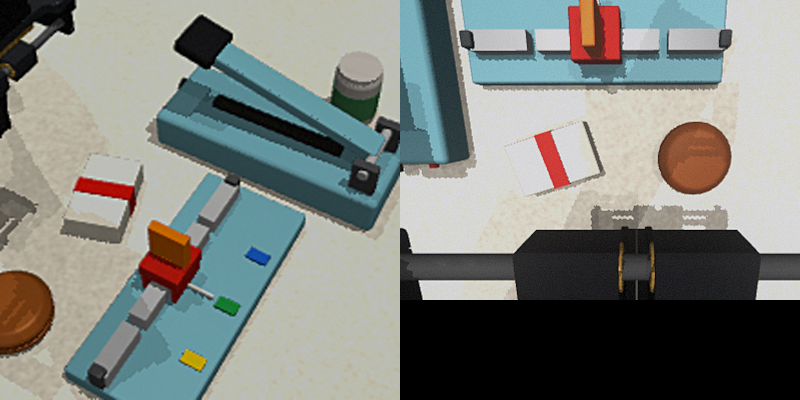

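The stop now sits with its pointer tip (213,297) aimed at the green mark (227,306). The bystanders are unmoved. I'll check the offset by fitting the tab's box model to the orange pixels in both fixed cameras.

```bash
cat > fit.py <<'E'
from h import *
import itertools
d=np.array([-.2456,.9694]); xr=np.array([.9694,.2456])
def box(o,cx,cy,z0,z1,hx,hy): return [np.r_[o+xr*(cx+a*hx)+d*(cy+b*hy),z] for a,b,z in itertools.product((-1,1),(-1,1),(z0,z1))]
def mask(c,P):
    m=np.zeros((1600,2560),np.uint8); h=cv2.convexHull(np.array([(px(c,p)+.5)*4 for p in P]).astype(np.int32)); cv2.fillConvexPoly(m,h,255); return cv2.resize(m,(640,400),interpolation=cv2.INTER_AREA)/255.
for n in('scene','top'):
    c=cam(n); hsv=cv2.cvtColor(c['img'],cv2.COLOR_RGB2HSV)
    g=np.argwhere(cv2.inRange(hsv,np.array((50,110,40)),np.array((80,255,255)))>0)[:,::-1]
    g=g[np.linalg.norm(g-px(c,[.708,-.079,.025]),axis=1)<14]; G=at(c,g.mean(0),.0245)[:2]
    o=cv2.inRange(hsv,np.array((8,140,40)),np.array((22,255,255))); k=np.zeros_like(o); u,v=px(c,[.642,-.096,.09]).astype(int); k[v-30:v+30,u-30:u+30]=1; o=(o*k>0)*1.
    best=max(((np.minimum(o,m).sum()/np.maximum(o,m).sum(),s,x) for s in np.arange(-.008,.0081,.001) for x in(-.072,-.068,-.064) for m in[mask(c,box(G,x,s,.064,.108,.022,.006))]),key=lambda t:t[0]); print(n,len(g),G,best)
print(monitor.read_state()['ft_force'])
E
python3 fit.py
```

```text
scene 92 [ 0.70965999 -0.07694732] (np.float64(0.8760482423241271), np.float64(0.0), -0.068)
top 34 [ 0.70914866 -0.07943545] (np.float64(0.6122374739292817), np.float64(-0.003), -0.068)
[ 0.29906369  0.28933352 -0.04220067]
```

Request:
play_rows([
  {"tx":63,"ty":-271,"tz":0,"rx":0,"ry":0,"rz":0,"grip":1},
  {"tx":63,"ty":-271,"tz":0,"rx":0,"ry":0,"rz":0,"grip":1},
  {"tx":63,"ty":-271,"tz":0,"rx":0,"ry":0,"rz":0,"grip":1},
  {"tx":63,"ty":-271,"tz":0,"rx":0,"ry":0,"rz":0,"grip":1},
  {"tx":63,"ty":-271,"tz":0,"rx":0,"ry":0,"rz":0,"grip":1},
  {"tx":63,"ty":-271,"tz":0,"rx":0,"ry":0,"rz":0,"grip":1},
  {"tx":63,"ty":-271,"tz":0,"rx":0,"ry":0,"rz":0,"grip":1},
  {"tx":63,"ty":-271,"tz":15,"rx":0,"ry":0,"rz":0,"grip":1},
  {"tx":63,"ty":-271,"tz":15,"rx":0,"ry":0,"rz":0,"grip":1},
])

```text
time_s: 9.15
ee_pos: [0.4939, 0.1044, 0.1951]
ee_rot: [-0.0, 0.992, 0.124, -0.001]
ft_force: [-0.1, -0.8, -0.1]
opening: 0.008
gripper_force: 0.0
```

```bash
python3 fit.py; python3 - <<'E'
from h import *
s=monitor.read_state(); print(s['ee_pos'],s['ft_force'])
c=cam('scene'); a=c['img'][90:310,220:420,::-1].copy(); w=cam('wrist'); b=w['img'][:,:,::-1]
print('tip wrist px',px(w,s['ee_pos']),'scene',px(c,s['ee_pos']))
cv2.imwrite('pics/s5c.png',np.hstack([cv2.resize(a,(364,400),interpolation=2),cv2.resize(b,(436,400))]))
E
```

```text
scene 92 [ 0.70965999 -0.07694732] (np.float64(0.8745611369927757), np.float64(0.0010000000000000009), -0.068)
top 37 [ 0.70955304 -0.07949205] (np.float64(0.6086068598986271), np.float64(-0.003), -0.068)
[-0.65417251 -0.18243325  0.34159919]
[0.49455417 0.10437481 0.19667445] [-0.65417251 -0.18243325  0.34159919]
tip wrist px [317.61410958 243.25777279] scene [309.12350366 132.5475056 ]
```

View pics/s5c.png

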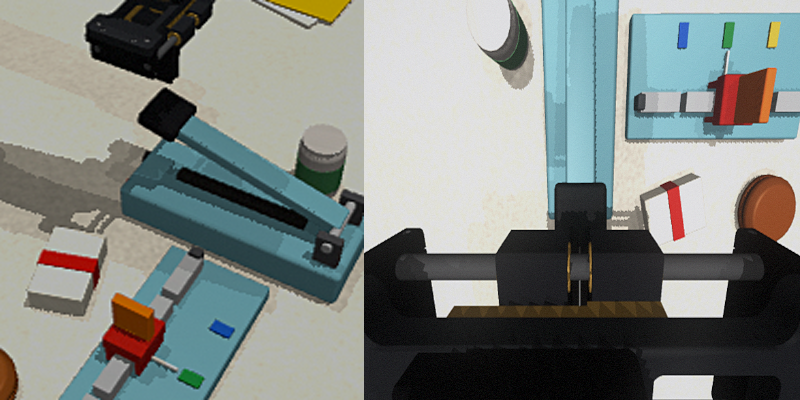

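The pad is centred under the fingers (wrist half, column 580). The stop's pointer (728,50) is exactly in line with the green mark (728,35). Now pressing.

Request:
play_rows([
  {"tx":0,"ty":0,"tz":20,"rx":0,"ry":0,"rz":0,"grip":1},
  {"tx":0,"ty":0,"tz":35,"rx":0,"ry":0,"rz":0,"grip":1},
  {"tx":0,"ty":0,"tz":42,"rx":0,"ry":0,"rz":0,"grip":1},
  {"tx":0,"ty":0,"tz":49,"rx":0,"ry":0,"rz":0,"grip":1},
  {"tx":0,"ty":0,"tz":56,"rx":0,"ry":0,"rz":0,"grip":1},
  {"tx":0,"ty":0,"tz":56,"rx":0,"ry":0,"rz":0,"grip":1},
])

```text
time_s: 9.95
ee_pos: [0.4946, 0.1047, 0.1406]
ee_rot: [0.0, 0.992, 0.123, 0.0]
ft_force: [0.1, -0.7, 4.3]
opening: 0.004
gripper_force: 1.8
```

Contact at 4.3 N. Continuing down.

Request:
play_rows([
  {"tx":-1,"ty":0,"tz":8,"rx":0,"ry":0,"rz":0,"grip":1},
  {"tx":-2,"ty":0,"tz":16,"rx":0,"ry":0,"rz":0,"grip":1},
  {"tx":-3,"ty":0,"tz":24,"rx":0,"ry":0,"rz":0,"grip":1},
  {"tx":-4,"ty":0,"tz":32,"rx":0,"ry":0,"rz":0,"grip":1},
  {"tx":-5,"ty":0,"tz":38,"rx":0,"ry":0,"rz":0,"grip":1},
  {"tx":-5,"ty":0,"tz":40,"rx":0,"ry":0,"rz":0,"grip":1},
])

```text
time_s: 10.55
ee_pos: [0.4894, 0.1034, 0.1006]
ee_rot: [0.0, 0.992, 0.123, -0.0]
ft_force: [-3.5, -1.5, 5.6]
opening: 0.001
gripper_force: 2.9
```

Request:
play_rows([
  {"tx":0,"ty":0,"tz":2,"rx":0,"ry":0,"rz":0,"grip":1},
  {"tx":0,"ty":0,"tz":4,"rx":0,"ry":0,"rz":0,"grip":1},
  {"tx":0,"ty":0,"tz":5,"rx":0,"ry":0,"rz":0,"grip":1},
  {"tx":0,"ty":0,"tz":5,"rx":0,"ry":0,"rz":0,"grip":1},
])

```text
time_s: 10.95
ee_pos: [0.4892, 0.1033, 0.097]
ee_rot: [0.0, 0.992, 0.123, -0.0]
ft_force: [-9.2, -3.3, 20.0]
opening: 0.004
gripper_force: 9.3
```

At the hard stop (20 N at z = 0.097). Holding briefly, then lifting away.

Request:
play_rows([
  {"tx":0,"ty":0,"tz":1,"rx":0,"ry":0,"rz":0,"grip":1},
  {"tx":0,"ty":0,"tz":1,"rx":0,"ry":0,"rz":0,"grip":1},
  {"tx":0,"ty":0,"tz":1,"rx":0,"ry":0,"rz":0,"grip":1},
  {"tx":0,"ty":0,"tz":-10,"rx":0,"ry":0,"rz":0,"grip":1},
  {"tx":0,"ty":0,"tz":-25,"rx":0,"ry":0,"rz":0,"grip":1},
  {"tx":0,"ty":0,"tz":-40,"rx":0,"ry":0,"rz":0,"grip":1},
  {"tx":0,"ty":0,"tz":-60,"rx":0,"ry":0,"rz":0,"grip":1},
  {"tx":0,"ty":0,"tz":-90,"rx":0,"ry":0,"rz":0,"grip":1},
  {"tx":0,"ty":0,"tz":-125,"rx":0,"ry":0,"rz":0,"grip":1},
  {"tx":0,"ty":0,"tz":-130,"rx":0,"ry":0,"rz":0,"grip":1},
])

```text
time_s: 11.95
ee_pos: [0.4914, 0.1043, 0.2299]
ee_rot: [-0.0, 0.992, 0.124, 0.003]
ft_force: [0.4, 0.2, -0.3]
opening: 0.008
gripper_force: 0.0
```

Request:
play_rows([
  {"tx":0,"ty":0,"tz":0,"rx":0,"ry":0,"rz":0,"grip":1},
  {"tx":0,"ty":0,"tz":0,"rx":0,"ry":0,"rz":0,"grip":1},
])

```text
time_s: 12.15
ee_pos: [0.4892, 0.1033, 0.2248]
ee_rot: [0.0, 0.992, 0.123, -0.001]
ft_force: [-0.6, 0.7, -0.1]
opening: 0.006
gripper_force: 0.0
```

```bash
python3 fit.py; python3 - <<'E'
from h import *
c=cam('scene'); a=c['img'][90:310,180:420,::-1].copy()
cv2.imwrite('pics/s6c.png',cv2.resize(a,None,fx=2.5,fy=2.5,interpolation=2))
E
```

```text
scene 92 [ 0.70965999 -0.07694732] (np.float64(0.878197402466056), np.float64(0.0), -0.068)
top 34 [ 0.70914866 -0.07943545] (np.float64(0.6060532570209052), np.float64(-0.003), -0.068)
[-0.14030773  0.37798906 -0.2884376 ]
```

View pics/s6c.png

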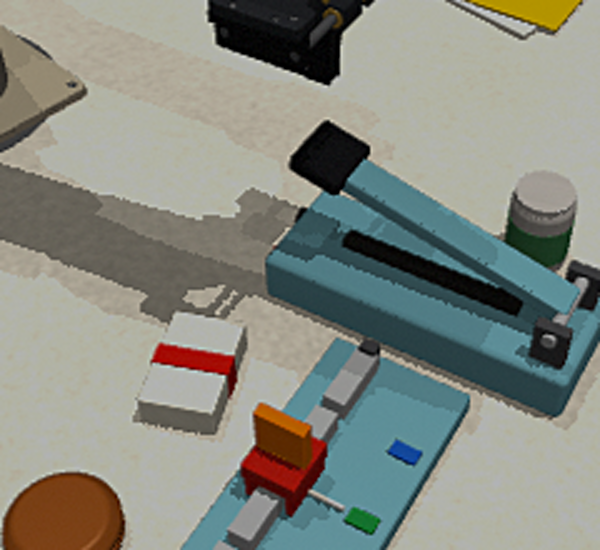

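The sealing arm is up again (pad at (328,155)), the stop is at the green mark, the bystanders are in place and the robot is clear of everything.

```bash
python3 -c "
from h import *
print(job.sign_off())"
```

```text
the job is handed in; nothing more can be done
None
```

The job is handed in, with no verdict returned: the stop sits in the notch beside the green mark, the pad was then pressed to its hard stop (20 N at 97 mm) and came up again, and the cake, gift box and tea tin look unmoved.

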